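Draw back the sliding lid and put the bauble away

ROBOT

A 6-joint arm with a two-finger parallel gripper is mounted at the origin on the work surface. World frame = base frame: x ahead of the robot, y to its left, z up, the work surface at z = 0. Lengths are in mm, angles in rad, forces in N, time in s.
With the tool pointing down it reaches from about 350 to 875 mm from the base axis. Payload 15.5 kg.
Tool frame: the origin (TCP) lies at the very end of the fingers, on their centre line; the grasp point (between the pads) lies 19 mm behind it; z points along the fingers, y is the line along which they close (so a half turn about z gives the same grasp; the last joint's range is limited). The gripper opens to 85 mm and grips with 20 to 120 N. Pads are 22 mm wide; open, the fingers measure 114 mm over their backs; the gripper's body (76 mm by 85 mm) begins 54 mm behind the grasp point. The pads swing forward as they close: fully open they stand 13 mm farther back than shut.
Start: joints at [1.083, 0.494, 1.345, -0, 1.302, -0.096], TCP at [239.231, 577.404, 231.277] pointing down, gripper open.
Joint ranges: [-2.91, 2.91], [-0.82, 2.16], [0.22, 2.67], [-1.22, 4.37], [0.12, 2.79], [-3.08, 3.08]. Speed limits (rad/s): [1.89, 1.89, 2.57, 3.01, 3.01, 3.01].

INTERFACE

Orientations are given as [roll, pitch, yaw] about the fixed x, y, z axes, in that order (R = Rz(yaw) Ry(pitch) Rx(roll)).
In Python, from cell import robot, cams gives the robot as it stands. Calls block until the motion is done:
- robot.move_ptp(position, orientation): joint-space move of the TCP to a pose.
- robot.servo_line(position, attitude=None, speed=150): straight line of the TCP; attitude=None keeps the orientation; speed is the mean speed in mm/s.
- robot.movej(angles): joint-space move.
- robot.gripper_to(opening, strength=None): finger opening in mm; strength is the grip in N (None keeps the last); returns when the fingers have stopped.
- robot.sleep(seconds).
- robot.solve_ik(position, orientation): joint angles nearest the present ones, or None.
- robot.get_state(): the state.
- cams.read_camera(name): name is "scene" or "top" or "wrist"; returns the picture (480x640x3 uint8, red, green, blue); there is no depth.
- cams.camera_model(name): a dict with "camera_matrix" (3x3 intrinsics, pixels), "xyz" and "orientation" of the camera in the world. Camera axes: x right, y down, z forward; pixel columns grow to the right and rows downward; lengths in mm; the calibration is good to about 2 mm. A picture is of the moment at which its call begins: read the wrist's pose just before it. camera_model takes no time and is no camera call; for the wrist camera it gives the pose at the moment of the call.
A pose or a line that the arm cannot do raises robot.Unreachable and nothing moves.
- robot.hand_in(): hands the job in; it is judged then, once.
The state is a dict: "time": time; "joints": joint angles; "joint_velocities": joint speeds; "tau": joint torques, N m; "ee_pos": TCP position; "orientation": TCP orientation; "ft_force": force on the tool from outside, world axes, zero at the start; "torque": the same for the moment, N m; "grip_width": finger opening in mm; "finger_force": force on a finger pad.
Only numpy, scipy, OpenCV 4.12 (cv2) and the standard library are available. Lean on these libraries where they do the work, as an engineer would, in place of code of your own. Each camera call takes 0.05 s, during which the arm holds its last target. There are 200 camera calls.

TASK

Put the largest bauble away in the ornament case: press down on the case's flat lid and drag it back towards the robot as far as it goes, then take the big round bauble from the wooden stand and set it down in the ring in the opened compartment, without dropping it. The lid is thin plastic: touch down on it slowly and press no harder than the sliding needs (always below 25 N), and leave the other two ornaments on their stand.

Things in the scene. Friction and masses are not known exactly. Their poses are not given: they have to be found in the camera images.
- case: Ornament case: light grey plastic box, 240 mm long (its x), 174 mm wide (its y), fixed on the bench left or right of the stand. Origin: centre of its underside; +x away from the robot (yaw to 0.25 rad). Walls 4 mm; side and far walls 86 mm high, 162 mm apart inside. A 60 mm high cross wall at x = +6 mm. A flat white lid lies between the walls. Over 25 N on case or lid is damage.
- case_lid (a point): A fixed point of the case, 71 mm above the middle of its underside: the lowest height at which the lid's upper face can lie. The lid (5 mm thick, 234 x 160 mm, no handle) rides on swollen strips, so its face is 0 to 12 mm above this point, unmeasured and different each time: find it by touch. It stays level, keeps its height as it slides and bows only 0.05 mm per N of press.
- lid (a joint): How far the lid is drawn back along the case's -x, in m: 0 to 0.005 at the start (shut), 0.115 at its stop, where it must go. It resists with 4 N of dry friction plus 8 N per m/s, does not spring back and has nothing to hook: only friction from a press on its top moves it; about 10 to 18 N of press is good, less may slip.
- case_seat (a point): Centre of the floor of the far compartment (108 mm along x, 162 mm along y), which the lid uncovers: 62 mm along the case's +x from its origin, 5 mm above the bench. Round it lies a low white ring, 28 mm inner and 36 mm outer diameter, 7 mm high. The 50 mm bauble seated in it has its centre 28 mm above this point.
- stand: Wooden stand, 235 mm long (its x), 80 mm wide (its y), 12 mm thick, fixed to the bench. Origin: centre of its underside; +x away from the robot (yaw to 0.25 rad). Along its middle line at x = -78, 0 and +78 mm are three low rings like the one in the case, each holding one ornament.
- bauble: The big bauble to put away: champagne-gold plastic ball 50 mm in diameter, small brass cap (10 mm wide, 6 mm high) on top, 28 to 56 g, in any ring of the stand. Origin: the ball's lowest point, 25 mm below its centre. Best gripped across the stand (fingers on its two y sides).
- bauble_center (a point): Centre of the big bauble's ball; 40 mm above the bench while it sits on the stand.
- small_bauble_center (a point): Centre of the small bauble, a ball 40 mm in diameter with a brass cap, in another ring of the stand; to be left there.
- finial_center (a point): Centre of the 40 mm round lower end of the drop-shaped ornament, which rises to a point 60 mm above this centre, in another ring of the stand; to be left there.
Mind the look-alikes: they are no part of the job. Leave any pink or red look-alike of the bauble alone.

How it is judged:
By the outcome, as a careful person would: the job done as asked, in the order asked, and still so for the second after the job is handed in, with the robot touching nothing.
It also fails if it takes over 72 s, if anything falls off the work surface, if the arm or the gripper's body presses on something with over 40 N, if the wrist force passes 120 N, or if a joint passes its speed limit or range.

## Working session

There is one attempt and no reset: what is moved stays moved. The work goes in short steps, each a Python script; the robot and the scene stay as the last script left them, time stands still between calls to the robot, and variables do not carry over. Pictures are saved under pics/ and viewed, at most 10 in all, crops included, and the job is handed in when it is done.

```bash
ls; mkdir -p pics
python3 - <<'E'
from cell import robot,cams
import cv2
for n in ("scene","top"):
    cv2.imwrite(f"pics/{n}0.png",cams.read_camera(n)[...,::-1])
    m=cams.camera_model(n);print(n,m)
s=robot.get_state();print(s)
E
```

```text
pics
scene {'camera_matrix': array([[571.20738373,   0.        , 313.63344823],
       [  0.        , 571.20738373, 236.65709079],
       [  0.        ,   0.        ,   1.        ]]), 'xyz': array([1159.80787409, -341.00180467,  777.64953038]), 'orientation': array([-2.32793294,  0.01758592,  1.04233963])}
top {'camera_matrix': array([[449.30328629,   0.        , 319.74433649],
       [  0.        , 449.30328629, 240.90082217],
       [  0.        ,   0.        ,   1.        ]]), 'xyz': array([379.1710666 , -10.40244115, 900.61145743]), 'orientation': array([-2.96213028, -0.01099984, -1.58546012])}
{'time': 0.1, 'joints': array([ 1.08247133e+00,  4.94137922e-01,  1.34605379e+00, -2.54928673e-05,
        1.30253777e+00, -9.54920320e-02]), 'joint_velocities': array([-0.00125408, -0.00113528,  0.00100242,  0.00060369, -0.00123229,
        0.00055529]), 'tau': array([ 1.76681177e-03, -8.83583379e+01, -3.84558463e+01, -6.77605794e-05,
        5.35847430e-03, -4.35487422e-06]), 'ee_pos': array([239.09917706, 577.10017871, 230.7546138 ]), 'orientation': array([-3.14045866e+00, -8.39316910e-05,  2.74876641e+00]), 'ft_force': array([-0.0824691 ,  0.71132182, -0.59023167]), 'torque': array([ 0.02691696, -0.00085476,  0.04848381]), 'finger_force': 0.0, 'grip_width': 85.44777302319049}
```

View pics/scene0.png

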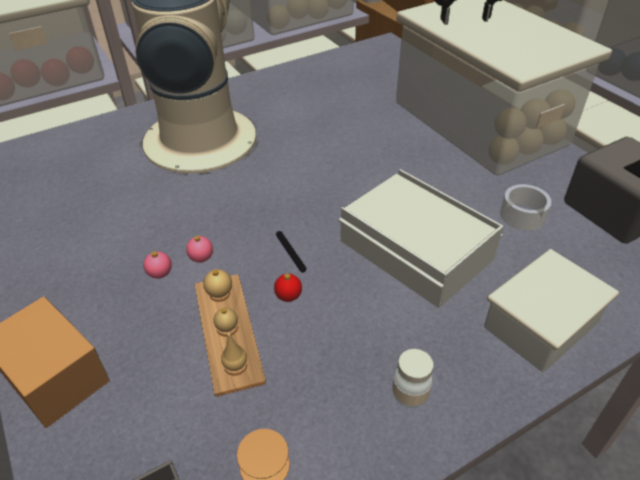

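View pics/top0.png

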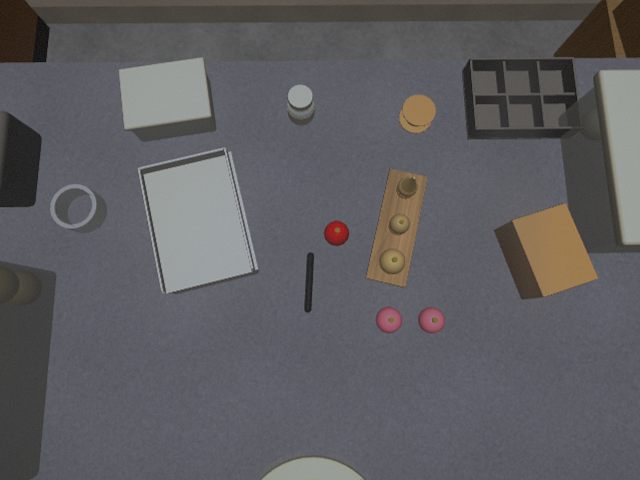

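The scene shows the case at about (420,235) in the scene view and (197,222) in the top view. Things that could be taken for the bauble, in top-view pixels: the large gold ball (392,261), small gold ball (400,223), finial (408,186), red ball (337,233), and pink balls (389,320) and (431,320). I choose the large gold ball at the near end of the stand, and for the case the box with rims at (197,222), not the box at (165,95).

```bash
cat > h.py <<'E'
import numpy as np, cv2
from scipy.spatial.transform import Rotation as R
from cell import robot,cams
def rays(px,m):
    px=np.asarray(px,float).reshape(-1,2)
    d=np.c_[px,np.ones(len(px))]@np.linalg.inv(m["camera_matrix"]).T
    return d@R.from_euler("xyz",m["orientation"]).as_matrix().T
def onz(px,z,m):
    d=rays(px,m);o=np.asarray(m["xyz"]);return (o+d*((z-o[2])/d[:,2])[:,None])[:,:2]
def proj(p,m):
    q=(np.asarray(p,float).reshape(-1,3)-m["xyz"])@R.from_euler("xyz",m["orientation"]).as_matrix()
    q=q@m["camera_matrix"].T;return q[:,:2]/q[:,2:]
def big(mask):
    c,_=cv2.findContours(mask,cv2.RETR_EXTERNAL,cv2.CHAIN_APPROX_NONE);return max(c,key=cv2.contourArea)
def rect(xy):
    (c,s,a)=cv2.minAreaRect(xy.astype(np.float32))
    if s[0]<s[1]: s=s[::-1];a+=90
    a=np.radians(a);a=(a+np.pi/2)%np.pi-np.pi/2
    return np.array(c),s,a
E
cat > m.py <<'E'
from h import *
im=cv2.imread("pics/top0.png");m=cams.camera_model("top");hsv=cv2.cvtColor(im,cv2.COLOR_BGR2HSV)
w=cv2.inRange(hsv,(5,60,60),(30,255,255));w[:,:350]=0;w[:,450:]=0;w[:160]=0;w[300:]=0
w=cv2.morphologyEx(w,cv2.MORPH_CLOSE,np.ones((5,5)))
print("stand",rect(onz(big(w),12,m)))
sub=hsv[240:285,365:415]
for p in [(392,261),(400,223),(408,186),(165,222),(197,222),(245,222),(375,270)]: print(p,hsv[p[1],p[0]])
g=cv2.inRange(hsv,(0,0,110),(180,70,255));g[:,:125]=0;g[:,275:]=0;g[:140]=0;g[305:]=0
print("case",rect(onz(big(g),86,m)))
a=cv2.resize(im[140:305,125:275],None,fx=3.2,fy=3.2,interpolation=cv2.INTER_CUBIC)
b=cv2.resize(im[235:290,360:420],None,fx=5,fy=5,interpolation=cv2.INTER_CUBIC)
o=np.zeros((530,790,3),np.uint8);o[:a.shape[0],:a.shape[1]]=a;o[:b.shape[0],485:785]=b
o[280:445,485:635]=cv2.cvtColor(g[140:305,125:275],cv2.COLOR_GRAY2BGR);o[280:420,640:740]=cv2.cvtColor(w[160:300,350:450],cv2.COLOR_GRAY2BGR)
cv2.imwrite("pics/crop1.png",o)
E
python3 m.py
```

```text
stand (array([ 568.6348877 , -179.31118774]), (234.9781036376953, 80.14500427246094), np.float64(-0.24884057909287804))
(392, 261) [ 26 100 115]
(400, 223) [ 21  98 115]
(408, 186) [ 18 101  88]
(165, 222) [ 90   8 162]
(197, 222) [ 95  10 161]
(245, 222) [108  20 169]
(375, 270) [ 16 107 126]
case (array([570.77087402, 211.02593994]), (252.6292266845703, 170.9427490234375), np.float64(0.23375829889143263))
```

View pics/crop1.png

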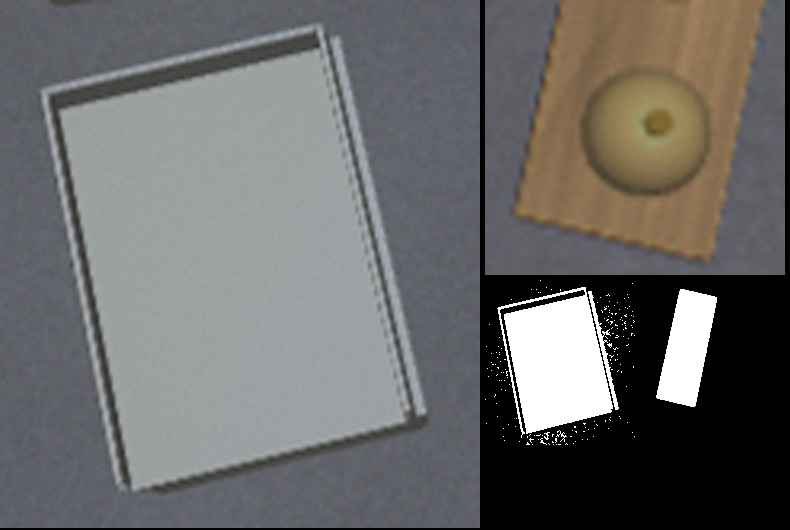

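The crop confirms the gold ball with brass cap at the near end of the stand, which fits as a 235×80 rectangle. The case's right wall shows two bright lines, running from about (322,25) and (340,38), so I check which is the rim by ray-casting.

```bash
cat > m2.py <<'E'
from h import *
m=cams.camera_model("top");f=lambda L:np.array(L)/3.2+[125,140]-0.5+0.5/3.2
for z,L in ((86,[(42,90),(322,25),(342,38),(120,490),(425,412)]),(77,[(60,108),(320,50),(131,490),(410,420)])):
    print(z,onz(f(L),z,m).round(1).tolist())
c=np.array([570.8,209]);a=.234
im=cv2.imread("pics/top0.png");s=cv2.imread("pics/scene0.png");ms=cams.camera_model("scene")
# scene rim corners by zoom
cv2.imwrite("pics/crop2.png",np.hstack([cv2.resize(s[165:305,330:510],None,fx=4,fy=4,interpolation=cv2.INTER_CUBIC)]))
# bauble circle in top & scene
for n,i,mm,(u,v),r in (("top",im,m,(392,261),20),("scene",s,ms,(218,284),24)):
    st=np.array([568.63,-179.31])+np.array([np.cos(-.2488),np.sin(-.2488)])*-78
    print(n,proj([*st,40],mm),"pred; bauble xy",st)
E
python3 m2.py
```

```text
86 [[671.6, 320.3], [710.5, 156.3], [702.2, 144.2], [435.6, 263.2], [477.4, 92.5]]
77 [[663.5, 312.7], [698.3, 158.9], [436.1, 260.0], [474.0, 102.2]]
top [[391.36972173 261.43675404]] pred; bauble xy [ 493.03172852 -160.10319525]
scene [[217.64021581 282.76644718]] pred; bauble xy [ 493.03172852 -160.10319525]
```

View pics/crop2.png

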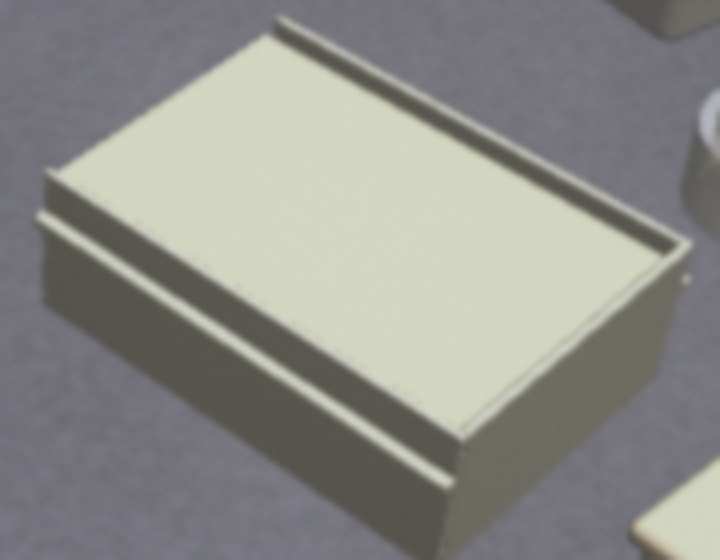

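The second crop settles it: the rim is the inner line (170 mm wide), and the outer line is a ledge lower on the wall. The case centre is about (573,210) with yaw 0.235. The bauble, predicted from the stand at (493,-160), matches both views. Next I touch the lid slowly.

```bash
cat >> h.py <<'E'
CA=.235;CC=np.array([573.3,210.]);CX=np.array([np.cos(CA),np.sin(CA)]);CY=np.array([-CX[1],CX[0]])
def cp(x,y=0): return CC+x*CX+y*CY
def F(): return np.array(robot.get_state()["ft_force"])
def Fm(n=3):
    a=[]
    for _ in range(n): a.append(F());robot.sleep(.02)
    return np.mean(a,0)
def T(): return robot.get_state()["time"]
E
python3 - <<'E'
from h import *
s=robot.get_state();p=s["ee_pos"]
robot.servo_line([p[0],p[1],300],speed=200)
robot.gripper_to(0)
o=[np.pi,0,CA]
robot.move_ptp([*cp(30),150],o)
robot.servo_line([*cp(30),92],speed=100)
robot.sleep(.3)
b=Fm(5);print(T(),robot.get_state()["ee_pos"],robot.get_state()["joints"].round(2),robot.get_state()["grip_width"],b)
z=92
while z>66:
    z-=.5;robot.servo_line([*cp(30),z],speed=10)
    f=F()-b
    if f[2]>1.5: break
robot.sleep(.1)
s=robot.get_state();print(T(),z,s["ee_pos"],Fm()-b)
np.save("b.npy",b)
E
```

```text
4.4 [602.59404082 217.0382314   92.294943  ] [0.25 0.67 1.45 0.   1.03 1.59] -0.014439863066309046 [-0.11507358  0.06624562  0.1516177 ]
13.25 74.5 [602.53415706 217.01470333  74.60524612] [0.22360184 0.01824292 2.94547142]
```

```bash
cat > drag.py <<'E'
from h import *
b=np.load("b.npy");z=74.5
for _ in range(30):
    f=F()-b
    if f[2]>11.5: break
    z-=np.clip((13-f[2])*.02,.05,.25);robot.servo_line([*cp(30),z],speed=10)
robot.sleep(.1);print("pressed",z,Fm()-b,T())
x=30;log=[]
while x>-92:
    x-=5;robot.servo_line([*cp(x),z],speed=30)
    f=F()-b;fx=f[:2]@CX;log.append((x,round(z,2),round(f[2],1),round(fx,1),round((robot.get_state()["ee_pos"][:2]-CC)@CX,1)))
    if f[2]>20 or f[2]<4: break
    z+=np.clip((f[2]-13.5)*.02,-.15,.15)
print(*log,sep="\n");s=robot.get_state();print(T(),s["ee_pos"],F()-b)
E
python3 drag.py
```

```text
pressed 73.42044837678985 [-2.34082199 -1.08993028 11.91621776] 16.2
(25, np.float64(73.42), np.float64(9.5), np.float64(1.8), np.float64(25.9))
(20, np.float64(73.34), np.float64(10.1), np.float64(1.2), np.float64(21.0))
(15, np.float64(73.27), np.float64(9.9), np.float64(1.2), np.float64(16.1))
(10, np.float64(73.2), np.float64(11.2), np.float64(0.9), np.float64(11.1))
(5, np.float64(73.16), np.float64(11.1), np.float64(1.0), np.float64(6.1))
(0, np.float64(73.11), np.float64(11.5), np.float64(1.8), np.float64(1.2))
(-5, np.float64(73.07), np.float64(11.6), np.float64(1.1), np.float64(-3.8))
(-10, np.float64(73.03), np.float64(12.9), np.float64(0.9), np.float64(-8.8))
(-15, np.float64(73.02), np.float64(12.8), np.float64(0.3), np.float64(-13.8))
(-20, np.float64(73.0), np.float64(13.4), np.float64(1.8), np.float64(-18.8))
(-25, np.float64(73.0), np.float64(13.7), np.float64(1.2), np.float64(-23.8))
(-30, np.float64(73.01), np.float64(13.7), np.float64(1.0), np.float64(-28.8))
(-35, np.float64(73.01), np.float64(13.5), np.float64(0.8), np.float64(-33.8))
(-40, np.float64(73.01), np.
[... 306 characters left out ...]
2.99), np.float64(14.7), np.float64(1.0), np.float64(-58.7))
(-65, np.float64(73.02), np.float64(13.6), np.float64(1.8), np.float64(-63.7))
(-70, np.float64(73.02), np.float64(13.9), np.float64(1.1), np.float64(-68.7))
(-75, np.float64(73.03), np.float64(13.8), np.float64(1.1), np.float64(-73.7))
(-80, np.float64(73.03), np.float64(12.9), np.float64(1.4), np.float64(-78.7))
(-85, np.float64(73.02), np.float64(11.3), np.float64(4.4), np.float64(-82.8))
(-90, np.float64(72.98), np.float64(12.0), np.float64(5.4), np.float64(-87.6))
(-95, np.float64(72.95), np.float64(13.0), np.float64(6.2), np.float64(-92.5))
24.1167 [483.32287603 188.4898398   74.04302945] [ 6.13758295  0.96489793 13.04014962]
```

The resistance rose from about 1 N to 5–6 N after 113 mm of travel, so the lid looks to be at its stop. I lift off and look from above.

Run:
```python
from h import *
p=robot.get_state()["ee_pos"]
robot.servo_line([p[0],p[1],110],speed=60)
robot.move_ptp([*cp(0),290],[np.pi,0,CA])
robot.gripper_to(85)
m=cams.camera_model("wrist");im=cams.read_camera("wrist")[...,::-1]
cv2.imwrite("pics/w1.png",im);np.save("w1.npy",m,allow_pickle=True)
print(T(),m);print("seat pred",proj([*cp(62),12],m),"lid end",proj([*cp(117-115,0),74.5],m))
```

```text
26.5417 {'camera_matrix': array([[389.65055921,   0.        , 321.29165456],
       [  0.        , 389.65055921, 237.07509162],
       [  0.        ,   0.        ,   1.        ]]), 'xyz': array([655.27291421, 230.50016636, 432.31349092]), 'orientation': array([ 2.80733758e+00, -5.68962324e-04, -1.33455553e+00])}
seat pred [[321.85318895 124.69667973]] lid end [[321.87222032 194.96092475]]
```

View pics/w1.png

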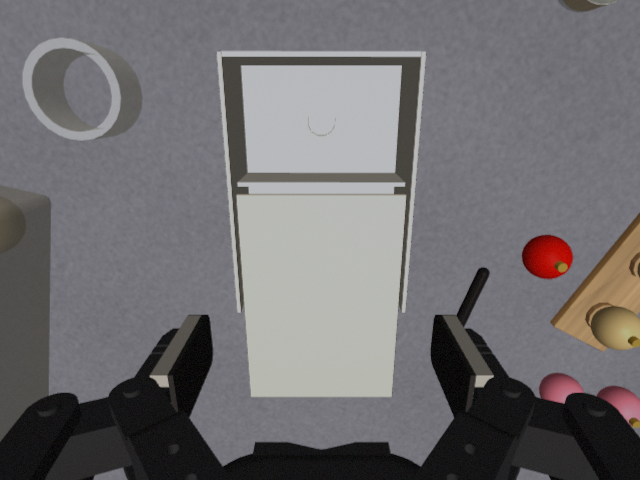

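The wrist view shows the lid drawn back to the predicted stop, its far edge at row 195 against 195 predicted. The compartment is open, and the ring's arc is centred near (321,123), where (322,125) was predicted. I check these pixels and go straight on to the bauble.

Run:
```python
from h import *
m=np.load("w1.npy",allow_pickle=True).item()
def loc(px,z):
    d=onz(px,z,m)-CC;return np.c_[d@CX,d@CY].round(1).tolist()
print("rim far corners",loc([(217.5,51.5),(425.5,51.5)],86),"exp 120,+-85")
print("floor",loc([(242,65),(402,65),(242,173),(402,173)],5),"exp 116,+-81")
im=cv2.imread("pics/w1.png");g=im.astype(float).mean(2)
r=g[95:150,290:355];r=r-cv2.GaussianBlur(r,(0,0),6)
k=np.argwhere(r<-5)[:,::-1]+[290,95];k=k[(abs(k[:,0]-321)<22)]
print(len(k),k.min(0),k.max(0));
h=np.array(loc(k,12));A=np.c_[2*h,np.ones(len(h))];s=np.linalg.lstsq(A,(h**2).sum(1),rcond=None)[0];print("circle z12",s[:2],np.sqrt(s[2]+s[:2]@s[:2]))
h=np.array(loc(k,5));A=np.c_[2*h,np.ones(len(h))];s=np.linalg.lstsq(A,(h**2).sum(1),rcond=None)[0];print("circle z5",s[:2],np.sqrt(s[2]+s[:2]@s[:2]))
SA=-.2488
robot.move_ptp([493,-160,150],[np.pi,0,SA])
robot.sleep(.1)
st=robot.get_state();m=cams.camera_model("wrist");im=cams.read_camera("wrist")[...,::-1]
cv2.imwrite("pics/w2.png",im);np.save("w2.npy",m,allow_pickle=True)
print(T(),st["ee_pos"],st["joints"].round(2),"pred",proj([493,-160.1,40],m),proj([493,-160.1,68],m))
```

```text
rim far corners [[122.7, 84.5], [122.9, -83.4]] exp 120,+-85
floor [[119.3, 80.5], [119.5, -80.6], [10.5, 87.6], [10.7, -88.1]] exp 116,+-81
83 [308 116] [335 136]
circle z12 [65.44265582  0.71567329] 14.040245367345873
circle z5 [65.1293915   0.71554174] 14.27070801299732
28.1833 [ 493.6926106  -159.30383695  150.32675942] [-0.43  0.45  1.7   0.    0.99  1.39] pred [[323.2508353  232.95451258]] [[323.50022903 247.37316704]]
```

View pics/w2.png

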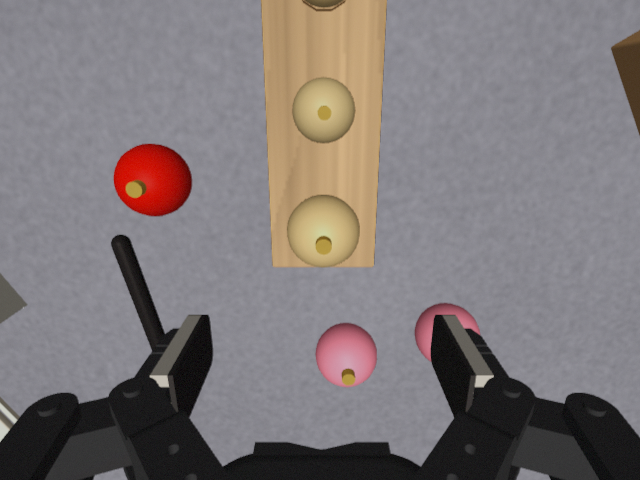

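The wrist view shows the gold ball at (323.5,231) with its cap at (323,245), within 1.3 mm of the prediction, and the fingers straddle it. The small ball is at (323,110), the finial at the top, and the pink balls at (347,355) and (447,333). The ring fit (r = 14 mm) puts the seat at local (65,0.7). Next I grasp and lift.

```bash
cat >> h.py <<'E'
SA=-.2488;B=np.array([493.03,-160.1])+1.2*np.array([np.cos(SA),np.sin(SA)])
E
python3 - <<'E'
from h import *
robot.gripper_to(85,22)
robot.servo_line([*B,90],speed=120)
robot.servo_line([*B,17],speed=70);robot.sleep(.1)
print(F()-np.load("b.npy"),robot.get_state()["ee_pos"])
robot.gripper_to(40,22)
s=robot.get_state();print(s["grip_width"],s["finger_force"],s["ee_pos"],F(),T())
robot.servo_line([*B,30],speed=40);robot.servo_line([*B,170],speed=120)
s=robot.get_state();print(s["grip_width"],s["finger_force"],s["ee_pos"],F(),T())
cv2.imwrite("pics/w3.png",cams.read_camera("wrist")[...,::-1])
E
```

```text
[ 0.45762999  0.63853758 -0.96678596] [ 494.44154938 -160.49921444   17.41327393]
48.93359361529668 22.06733375787735 [ 494.30083126 -160.39860132   17.15071667] [0.00734298 1.09909275 5.22777936] 30.7667
48.81058876215282 22.80040293931961 [ 493.8416421  -160.22722706  169.40320525] [-0.24975908  1.24519162 -0.08108505] 32.5583
```

View pics/w3.png

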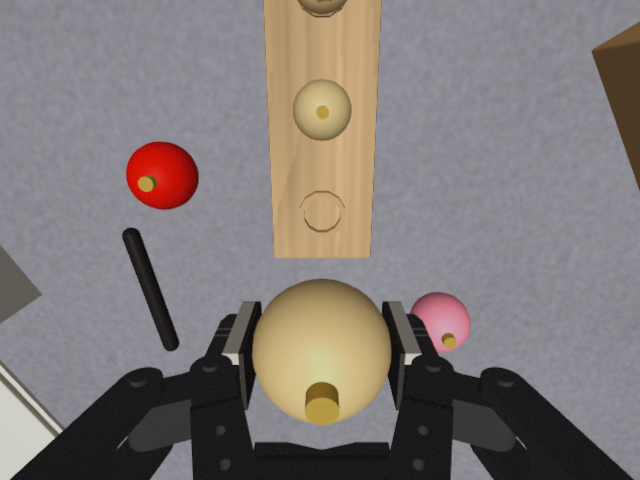

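The bauble is held upright and centred between the pads, with its cap at (322,403). Its ring on the stand at (322,211) is empty and the other ornaments have not moved. Next I carry and place it.

Run:
```python
from h import *
o=[np.pi,0,CA];P=cp(64.6,.7)
robot.move_ptp([*P,190],o);robot.sleep(.2)
b=Fm(5)
robot.servo_line([*P,60],speed=120);robot.servo_line([*P,14],speed=40);robot.sleep(.1)
s=robot.get_state();print(s["ee_pos"],s["grip_width"],F()-b,T())
z=14;t=0
while z>8:
    z-=.5;robot.servo_line([*P,z],speed=10);f=F()-b
    if f[2]>2: break
robot.sleep(.1);s=robot.get_state();print(z,s["ee_pos"],s["grip_width"],Fm()-b,T())
cv2.imwrite("pics/w4.png",cams.read_camera("wrist")[...,::-1])
```

```text
[636.11849778 225.75766469  14.28543605] 48.79228827933807 [ 0.72207698 -0.2107053   0.13892695] 37.05
10.0 [636.21255414 225.7872101   10.23775175] 49.107405318740696 [ 0.28333441 -0.27645158  5.1966689 ] 39.2
```

View pics/w4.png

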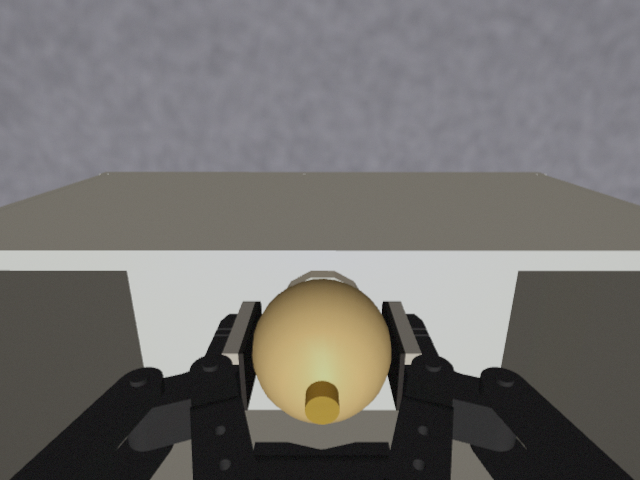

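The bauble touched at the predicted seated height (10.2 mm against 10.15 mm), with the ring concentric beneath it. I release and back away.

Run:
```python
from h import *
P=cp(64.6,.7)
robot.gripper_to(56);robot.gripper_to(78)
robot.servo_line([*P,60],speed=50);robot.servo_line([*P,200],speed=150)
robot.move_ptp([*cp(-40),290],[np.pi,0,CA]);robot.sleep(.2)
m=cams.camera_model("wrist")
cv2.imwrite("pics/w5.png",cams.read_camera("wrist")[...,::-1])
print("pred ball",proj([*P,33],m),"cap",proj([*P,61],m),T(),F())
```

```text
pred ball [[321.1520119   79.09609529]] cap [[321.16065378  77.41180676]] 42.9333 [ 0.39408744  0.31378112 -0.3282733 ]
```

View pics/w5.png

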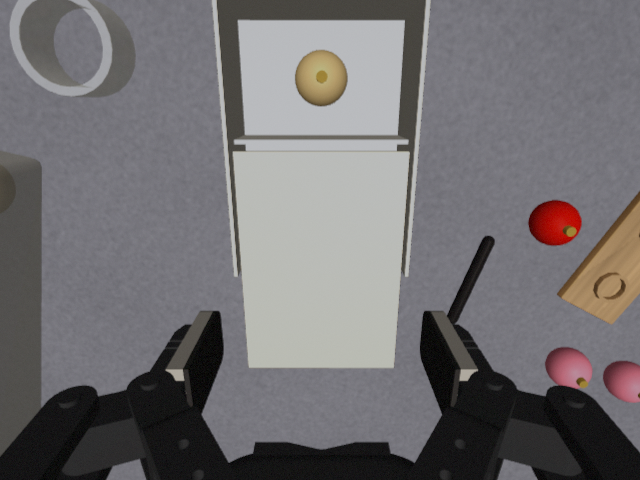

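The bauble sits upright at (321,77), as predicted, with its cap centred. One quick number check on the lid stop before handing in.

Run:
```python
from h import *
m=np.load("w1.npy",allow_pickle=True).item()
def loc(px,z):
    d=onz(px,z,m)-CC;return (d@CX).round(1)
print("rim far/near",loc([(321,51.5),(238,312),(404,312)],86),"lid far/near",loc([(321,194.5),(321,397)],74.5))
```

```text
rim far/near [ 122.8 -115.8 -115.7] lid far/near [   2.4 -231.7]
```

```bash
python3 -c "
from cell import robot
print(robot.hand_in())"
```

```text
the job is handed in; nothing more can be done
None
```

I drew the lid back to its stop, pressing about 10–15 N, set the big bauble upright in the ring in the case, left the other two ornaments on their stand, and handed the job in at about 43 s.

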